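# Put the balance check weights back in their caddy

## Task

Put the three knobbed brass check weights away in the wooden caddy, each standing upright and flat on the floor of the recess of its own size: largest weight in the largest recess, middle-sized in the middle-sized one, smallest in the smallest. Set them down without dropping them, and leave the two brass bushes, which only look like weights, and the sample jar standing where they are.

Things in the scene. Friction and masses are not known exactly. Their poses are not given: they have to be found in the camera images.
- caddy: shallow open wooden tray, fixed to the bench, 94 mm (its x) by 252 mm (its y) and 16 mm high with 6 mm walls, holding the three grey seat blocks in a row along its y axis, 78 mm from centre to centre; which block sits where in the row varies. Origin: centre of its underside, z up
- seat_large_floor (a point): the largest of three grey square seat blocks in the caddy, 70 by 70 mm, with a round recess 56 mm across and 6 mm deep in its top, lined dark on its floor; fixed. This point is the centre of the recess floor (about 14 mm above the bench; the recess rim about 20 mm), z up
- seat_medium_floor (a point): the middle-sized of three grey square seat blocks in the caddy, 60 by 60 mm, with a round recess 45 mm across and 6 mm deep in its top, lined dark on its floor; fixed. This point is the centre of the recess floor (about 14 mm above the bench; the recess rim about 20 mm), z up
- seat_small_floor (a point): the smallest of three grey square seat blocks in the caddy, 50 by 50 mm, with a round recess 36 mm across and 6 mm deep in its top, lined dark on its floor; fixed. This point is the centre of the recess floor (about 14 mm above the bench; the recess rim about 20 mm), z up
- weight_500: the largest of three brass balance check weights, a round body with a narrower round knob on top: 37 mm across the body and 50 mm tall in all: body up to 38 mm, knob 22 mm across on top, 0.5 kg. Loose and standing upright on the bench. Origin: centre of its underside, z up; turned parts, so yaw means nothing
- weight_200: the middle-sized of three brass balance check weights, a round body with a narrower round knob on top: 28 mm across the body and 38 mm tall in all: body up to 29 mm, knob 16 mm across on top, 0.2 kg. Loose and standing upright on the bench. Origin: centre of its underside, z up; turned parts, so yaw means nothing
- weight_100: the smallest of three brass balance check weights, a round body with a narrower round knob on top: 22 mm across the body and 30 mm tall in all: body up to about 22 mm, knob on top, 0.1 kg. Loose and standing upright on the bench. Origin: centre of its underside, z up; turned parts, so yaw means nothing
- plain_bush: look-alike, not a weight: plain round brass bush (tube with a bore, no knob), 36 mm across, 42 mm tall, standing loose on the bench; leave it. Origin: centre of its underside, z up
- flanged_bush: look-alike, not a weight: round brass bush with an open bore and no knob, 27 mm across and 34 mm tall, on a 41 mm wide flange 5 mm thick at the bottom; standing loose on the bench; leave it. Origin: centre of its underside, z up
- sample_jar: loose sample jar of yellow paste, 48 mm across, 74 mm tall, screw lid, bystander nearest the work; leave it. Origin: centre of its underside, z up
There are look-alikes about, which are no part of the job. Leave any green look-alike of the weight_500 alone.

How it is judged:
By the outcome, as a careful person would: the job done as asked, in the order asked, and still so for the second after the job is handed in, with the robot touching nothing.
It also fails if it takes over 77 s, if anything falls off the work surface, if the arm or the gripper's body presses on something with over 40 N, if the wrist force passes 120 N, or if a joint passes its speed limit or range.

## Robot

A 6-joint arm with a two-finger parallel gripper is mounted at the origin on a cart in front of the work surface, level with it; the furniture and walls round the work are solid. World frame = base frame: x ahead of the robot, y to its left, z up, the work surface at z = 0. Lengths are in m, angles in degrees, forces in N, time in s.
With the tool pointing down it reaches from about 0.225 to 0.725 m from the base axis. Payload 3.1 kg.
Tool frame: the origin (TCP) lies midway between the tips of the shut fingers; the grasp point (between the pads) lies 19 mm behind it; z points along the fingers, y is the line along which they close (so a half turn about z gives the same grasp; the last joint's range is limited). The gripper opens to 85 mm and grips with 20 to 120 N. Pads are 22 mm wide; open, the fingers measure 114 mm over their backs; the gripper's body (76 mm by 85 mm) begins 54 mm behind the grasp point. The pads swing forward as they close: fully open they stand 13 mm farther back than shut.
Start: joints at [-84.213, 2.75, 5.684, 92.934, 0, 82.678], TCP at [0.119, -0.511, 0.231] pointing down, gripper open.
Joint ranges: [-166.93, 166.93], [-56.73, 111.36], [-69.38, 81.34], [-121.58, 131.49], [-85.45, 84.26], [-180, 180]. Speed limits (degrees/s): [159.86, 159.86, 180, 180, 180, 180].

## Interface

Orientations are given as [roll, pitch, yaw] about the fixed x, y, z axes, in that order (R = Rz(yaw) Ry(pitch) Rx(roll)).
In Python, from rig import bot gives the robot as it stands.
- The arm moves only by the shell command python3 -m handwheel 'ROWS' [FORCE]. ROWS is JSON, a list of rows, each a list of 5 numbers: the shift along the tool's x, y, z in cm, then the turn about the tool's z in rad, then the finger opening in cm, from 0 to 8.54. A call has exactly 5 rows; each row shifts and turns the commanded pose from where the row before left it, along the tool's axes as they then stand; what a row does not reach is not made up. A row lasts 1/8 s, in which the tool goes at most 62.5 mm and 10.7 degrees, less where a joint would pass 70% of its speed; a pose out of reach is approached as far as the arm can. A call is refused whole if a number of a shift passes 6.25 or a number of a turn 0.188, either way. A call with a gripper value outside its range is refused whole. The fingers move at their own pace and stop on an object; FORCE is the grip in N (left out, the last holds). Time passes only in rows, so rows that do not move let the fingers close, or fill a call up. It gives the time, the measured TCP pose, the force, the opening and the grip force at its end, in the units of the state.
- bot.state(): the state, without advancing time (a new reading comes with each control period).
- bot.camera(name): name is "side" or "top"; returns a dict with "img" (400x640x3 uint8, red, green, blue), "mtx" (3x3 intrinsics, pixels), "view" (4x4, takes a point from world to camera coordinates). Camera axes: x right, y down, z forward; pixel columns grow to the right and rows downward; lengths in m; the calibration is good to about 2 mm. A picture is of the moment at which its call begins. There is no depth.
- bot.finish_job(): hands the job in; it is judged then, once.
Trained networks look in the newest picture that a camera, given by its name, has taken for a name from the list of things; names that differ only in an ending like _2 or _b are one class to them, and where a whole thing is asked for, a point or a joint stands for the part that bears it (a point fixed in the world has none). Each returns a list of dicts, best first, with "conf" (0 to 1); they miss things now and then, are a little off and sometimes report something else, mostly with a low value. They report only what shows in the picture. A call takes as long as a camera call. They do not tell look-alikes from the thing itself.
- bot.search_frame(label, camera): "box" ([centre column, centre row, width, height] in pixels, round what is visible of it).
- bot.regions_of(label, camera): "region" (400x640 bool, what is visible of it) and "box" ([centre column, centre row, width, height] in pixels, round what is visible of it).
- bot.pinpoint(label, camera): "location" ([column, row] in pixels: a listed point, or the origin of a listed thing).
The state is a dict: "clock": time; "qpos": joint angles; "qd": joint speeds; "tau": joint torques, N m; "position": TCP position; "ee_rot": TCP orientation; "contact_force": force on the tool from outside, world axes, zero at the start; "moment": the same for the moment, N m; "gripper_width": opening from 0.0 (shut) to 1.0 (fully open); "gripper_force": force on a finger pad.
Only numpy, scipy, OpenCV 4.12 (cv2) and the standard library are available. Lean on these libraries where they do the work, as an engineer would, in place of code of your own. Each camera call takes 0.05 s, during which the arm holds its last target. There are 200 camera calls.

## Working session

There is one attempt and no reset: what is moved stays moved. The work goes in short steps, Python scripts to look and compute and a shell command to move; the robot and the scene stay as the last step left them, time stands still between calls to the robot, and variables do not carry over. Pictures are saved under pics/ and viewed, at most 14 in all, crops included, and the job is handed in when it is done.

```bash
mkdir -p pics; ls
cat > h.py <<'E'
import numpy as np, cv2
from rig import bot
def save(c,n):
    cv2.imwrite(f'pics/{n}.png',c['img'][:,:,::-1])
def ray(c,px):
    V=np.array(c['view']);K=np.array(c['mtx']);R=V[:3,:3];o=-R.T@V[:3,3]
    d=R.T@np.linalg.solve(K,[px[0],px[1],1.]);return o,d
def atz(c,px,z):
    o,d=ray(c,px);return o+d*(z-o[2])/d[2]
def proj(c,p):
    V=np.array(c['view']);q=np.array(c['mtx'])@(V[:3,:3]@np.array(p)+V[:3,3]);return q[:2]/q[2]
def tri(rs):
    A=0;b=0
    for o,d in rs:
        d=d/np.linalg.norm(d);P=np.eye(3)-np.outer(d,d);A=A+P;b=b+P@o
    x=np.linalg.solve(A,b);return x,[np.linalg.norm(np.cross(x-o,d/np.linalg.norm(d))) for o,d in rs]
E
python3 - <<'E'
from h import *
np.set_printoptions(precision=4,suppress=True)
C={}
for n in('top','side'):
    C[n]=bot.camera(n);save(C[n],n+'0');o,d=ray(C[n],(320,200));print(n,o,d)
for l in['seat_large_floor','seat_medium_floor','seat_small_floor','weight_500','weight_200','weight_100','plain_bush','flanged_bush','sample_jar','caddy']:
    for n in C:
        for r in bot.pinpoint(l,n):
            print(l,n,round(r['conf'],2),np.round(r['location']),atz(C[n],r['location'],.014 if 'seat' in l else 0)[:2])
print(bot.state())
E
```

```text
pics
top [0.516  0.0336 0.911 ] [ 0.072  -0.056  -0.9961]
side [0.4011 0.9159 0.7135] [ 0.1858 -0.7862 -0.5896]
seat_large_floor top 0.75 [408. 225.] [ 0.5275 -0.2265]
seat_large_floor top 0.7 [284. 210.] [0.5549 0.0663]
seat_large_floor side 0.82 [364. 163.] [ 0.5286 -0.2451]
seat_medium_floor top 0.94 [352. 197.] [ 0.5909 -0.0926]
seat_medium_floor side 0.52 [332. 186.] [ 0.6013 -0.0931]
seat_small_floor top 0.88 [383. 211.] [ 0.5582 -0.1666]
seat_small_floor side 0.76 [349. 176.] [ 0.5617 -0.1577]
weight_500 top 0.8 [207. 235.] [0.4926 0.248 ]
weight_500 top 0.73 [238. 244.] [0.4725 0.1748]
weight_500 top 0.6 [291. 247.] [0.4682 0.0489]
weight_500 top 0.51 [175. 224.] [0.5155 0.3219]
weight_500 side 0.71 [364. 254.] [0.4689 0.1646]
weight_500 side 0.55 [350. 278.] [0.4898 0.2503]
weight_500 side 0.49 [370. 222.] [0.4713 0.0374]
weight_500 side 0.43 [332. 298.] [0.5183 0.3161]
weight_200 top 0.8 [207. 235.] [0.4926 0.248 ]
weight_200 top 0.73 [238. 244.] [0.4725 0.1748]
weight_200 top 0.6 [291. 247.] [0.4682 0.0489]
weight_200 top 0.51 [175. 224.] [0.5155 0.3219]
weight_200 side 0.
[... 839 characters left out ...]
 147.] [0.709  0.0308]
sample_jar side 0.61 [285. 210.] [0.7125 0.0337]
caddy top 0.59 [381. 208.] [ 0.5657 -0.1648]
caddy top 0.38 [292. 243.] [0.4787 0.0464]
caddy side 0.63 [352. 178.] [ 0.5536 -0.1727]
{'clock': 1.1, 'qpos': array([-84.2119,   2.7511,   5.6834,  92.9339,   0.0002,  82.677 ]), 'qd': array([ 0.0432,  0.0368, -0.05  ,  0.0099, -0.0899, -0.0412]), 'tau': array([  0.    , -33.8655,  32.0165,   0.0012,  -0.0003,   0.    ]), 'position': array([ 0.1191, -0.5113,  0.2313]), 'ee_rot': array([-179.9985,   -0.0004,   13.111 ]), 'contact_force': array([-0.6979, -0.108 , -0.2406]), 'moment': array([-0.0101, -0.0344,  0.0753]), 'gripper_force': 0.0, 'gripper_width': 1.0010639245576876}
```

Run:
```python
import cv2
a=cv2.imread('pics/top0.png')[130:270,150:440];cv2.imwrite('pics/topc.png',cv2.resize(a,(783,378),interpolation=3))
a=cv2.imread('pics/side0.png')[140:320,260:420];cv2.imwrite('pics/sidec.png',cv2.resize(a,(528,594),interpolation=3))
```

```text
(no output)
```

View pics/topc.png

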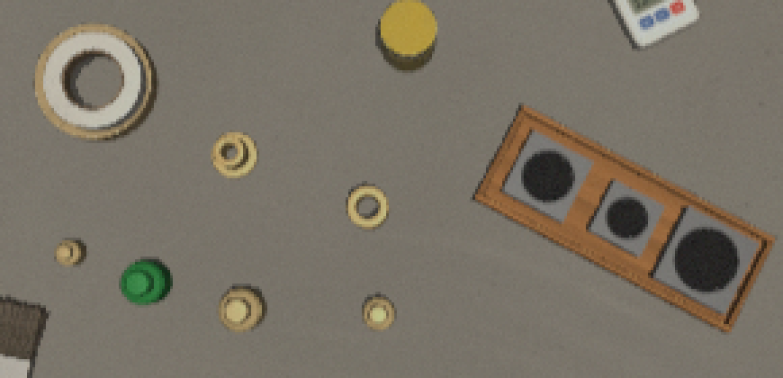

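View pics/sidec.png

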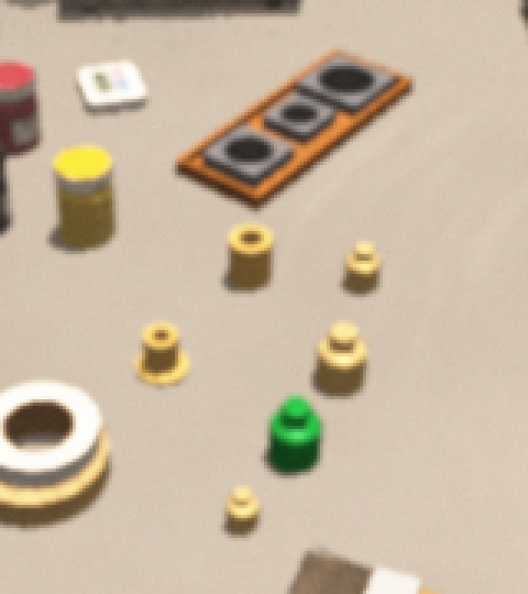

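Candidates, as top-camera pixels:
- (238,244) is the large brass knobbed weight, weight_500.
- (291,247) is the medium weight, weight_200.
- (175,224) is the small weight, weight_100.
- (204,235) is the green look-alike, to be left alone.
- (286,207) is the plain bush and (236,187) the flanged bush; both have bores and no knob.
- The seats from left to right are medium (352,196), small (382,211) and large (411,226).

Next I fit positions with models in both views.

```bash
cat > fit.py <<'E'
from h import *
from scipy.optimize import least_squares
np.set_printoptions(precision=4,suppress=True)
T=np.linspace(0,2*np.pi,60)
def poly(c,x,r,z): return np.array([proj(c,[x[0]+r*np.cos(t),x[1]+r*np.sin(t),x[2]+z]) for t in T])
S=8
def mask(c,hulls,off,n=60,inter=False):
    M=None
    for h in hulls:
        m=np.zeros((n*S,n*S),np.uint8);cv2.fillConvexPoly(m,np.round((cv2.convexHull(h.astype(np.float32))[:,0]-off+.5)*S).astype(np.int32),1)
        M=m if M is None else (M&m if inter else M|m)
    return M
def cen(m,off,s):
    y,x=np.nonzero(m);return np.array([x.mean(),y.mean()])/s+off+(.5/S-.5 if s==S else 0)
def model(c,kind,p,x,off):
    if kind=='w':
        R,H,r,h=p
        return cen(mask(c,[np.vstack([poly(c,x,R,0),poly(c,x,R,H)]),np.vstack([poly(c,x,r,H),poly(c,x,r,h)])],off),off,S)
    return cen(mask(c,[poly(c,x,p,0),poly(c,x,p,.006)],off,inter=True),off,S)
def seg(c,kind,px,w):
    off=np.round(px).astype(int)-w;im=c['img'][off[1]:off[1]+2*w,off[0]:off[0]+2*w].astype(int)
    m=((im[:,:,0]-im[:,:,2])>38) if kind=='w' else (im.max(2)<75)
    n,l,st,ce=cv2.connectedComponentsWithStats(m.astype(np.uint8),connectivity=4)
    k=1+np.argmin([np.hypot(*(ce[i]-w))-st[i,4]*.05 for i in range(1,n)])
    return ce[k]+off,st[k,4]
def fit(name,C,kind,p,x0,w=11):
    obs={}
    for n,c in C.items():
        q0=proj(c,np.array(x0)+[0,0,.015 if kind=='w' else 0])
        off=np.round(q0)-30
        ce,a=seg(c,kind,q0,w);obs[n]=(ce,off);print(name,n,ce,'area',a,end=' | ')
    f=lambda x:np.concatenate([model(C[n],kind,p,x,obs[n][1])-obs[n][0] for n in C])
    s=least_squares(f,x0,diff_step=.01,x_scale=.1)
    g=least_squares(lambda q:f([*q,x0[2]]),x0[:2],diff_step=.01)
    print('\n  free',s.x,'res',s.fun,' zfixed',g.x,g.fun);return g.x
W={'500':(.0185,.038,.011,.05),'200':(.014,.029,.008,.038),'100':(.011,.022,.006,.03)}
E
python3 - <<'E'
from fit import *
C={n:bot.camera(n) for n in('top','side')}
fit('w500',C,'w',W['500'],[.471,.170,0]);fit('w200',C,'w',W['200'],[.470,.043,0]);fit('w100',C,'w',W['100'],[.517,.319,0])
L=fit('sL',C,'s',.028,[.527,-.236,.014],14);M=fit('sM',C,'s',.0225,[.594,-.093,.014],12);fit('sS',C,'s',.018,[.560,-.164,.014],10)
d=M-L;print(np.linalg.norm(d),np.degrees(np.arctan2(d[1],d[0])),(L+M)/2)
E
```

```text
w500 top [238.4635 244.3906] area 192 | w500 side [363.3526 249.3109] area 312 | 
  free [0.4725 0.1687 0.    ] res [ 0.218   0.2935 -0.4784  0.0227]  zfixed [0.4723 0.1689] [ 0.1201  0.3736 -0.454   0.0943]
w200 top [289.9074 245.7593] area 108 | w200 side [369.7472 219.9663] area 178 | 
  free [0.4718 0.05   0.    ] res [ 0.4677  0.3126 -0.42    0.9171]  zfixed [0.4719 0.0499] [ 0.5078  0.2917 -0.439   0.9002]
w100 top [174.6615 223.2154] area 65 | w100 side [333.2866 293.6561] area 157 | 
  free [0.5172 0.3176 0.    ] res [ 1.0892  0.4649 -0.5885  1.3639]  zfixed [0.5172 0.3175] [ 1.1682  0.4551 -0.5782  1.3117]
sL top [411.1307 225.8693] area 436 | sL side [364.525  163.7625] area 80 | 
  free [ 0.5249 -0.2326  0.0164] res [-0.0139  0.1512 -0.1778 -0.078 ]  zfixed [ 0.5251 -0.2337] [ 0.1594  0.1174 -0.2268  0.3751]
sM top [352.3871 194.871 ] area 279 | sM side [334.7424 185.1212] area 66 | 
  free [ 0.5945 -0.0926  0.0163] res [-0.0007  0.1141 -0.1652 -0.0328]  zfixed [ 0.5948 -0.0935] [ 0.2502  0.1265 -0.2094  0.45  ]
sS top [381.7797 210.3729] area 177 | sS side [350.2593 173.8519] area 27 | 
  free [ 0.5596 -0.1625  0.0168] res [-0.0031  0.1394 -0.2041  0.0024]  zfixed [ 0.5598 -0.1637] [ 0.2297  0.1366 -0.2424  0.5415]
0.1565794440234373 63.563384416022465 [ 0.5599 -0.1636]fit.py:14: RuntimeWarning: Mean of empty slice.
  y,x=np.nonzero(m);return np.array([x.mean(),y.mean()])/s+off+(.5/S-.5 if s==S else 0)
  ret = ret.dtype.type(ret / rcount)
```

```bash
sed -i 's/s=least_squares(f,x0,diff_step=.01,x_scale=.1)/s=least_squares(lambda q:f(q-[0,0,.5]),np.array(x0)+[0,0,.5],diff_step=.01);s.x[2]-=.5/; s/n\*S,n\*S/n*S,n*S/; s/>38) if/>TH) if/; s/^S=8/S=8;TH=38/' fit.py
sed -i 's/def seg(c,kind,px,w):/def seg(c,kind,px,w):\n    TH=70 if c["view"][1][3]>.5 and 0 else 38/' fit.py
python3 - <<'E'
import fit; from fit import *
C={n:bot.camera(n) for n in('top','side')}
X={'500':[.4723,.1689,0],'200':[.4719,.0499,0],'100':[.5172,.3175,0]}
rows=[]
for n,c in C.items():
    t=[]
    for k,x in X.items():
        q=np.round(proj(c,x)).astype(int);o=q-[13,18];im=c['img'][o[1]:o[1]+26,o[0]:o[0]+26]
        d=(im[:,:,0].astype(int)-im[:,:,2]);print(n,k,o,'bg',d[0,:4],'\n',d[12:20,2:24:1])if k=='100' else 0
        b=cv2.resize(im[:,:,::-1],(260,260),interpolation=0)
        R,H,r,h=W[k]
        for rr,z in((R,0),(R,H),(r,H),(r,h)):
            cv2.polylines(b,[np.round((poly(c,x,rr,z)-o+.5)*10).astype(np.int32)],True,(255,0,0),1)
        t.append(b)
    rows.append(np.hstack(t))
cv2.imwrite('pics/ov.png',np.vstack(rows))
E
```

```text
top 100 [164 206] bg [15 16 16 15] 
 [[13 13 16 14 16 17 17 11 15 17 15 12 14 13 14 15 15 17 15 16 15 13]
 [15 15 16 17 17 16 25 44 46 46 43 34 21 15 12 12 16 13 18 16 15 14]
 [15 16 15 16 15 31 33 52 47 51 59 58 47 25 18 14 14 15 17 17 17 16]
 [17 15 15 18 18 47 62 62 58 52 48 65 61 32 21 20 15 16 16 16 15 17]
 [16 15 16 16 36 59 73 74 72 62 29 60 67 43 23 21 15 15 14 14 16 14]
 [16 16 17 16 45 68 72 73 71 73 32 63 71 56 28 23 16 16 17 15 16 16]
 [16 16 16 15 37 63 71 71 70 66 32 65 69 51 25 28 16 17 16 16 16 15]
 [15 18 16 13 22 62 62 67 59 50 56 70 64 38 25 23 14 16 17 17 16 16]]
side 100 [320 280] bg [37 35 36 35] 
 [[ 36  34  34  34  35  40  67  97 107 104  99  97 105 108  99  90  67  43
   36  35  36  37]
 [ 35  32  34  32  33  40  69  99 106 108 109 110 108 103 100  95  73  43
   35  33  33  35]
 [ 34  36  33  33  36  35  59  97 109 101  99  94  91  94 102 101  66  39
   33  35  35  34]
 [ 34  33  36  33  33  35  46  80 108 111  97  89  94 104 112  89  55  37
   35  34  33  36]
 [ 35  34  35  34  34  34  42  60  84 103 111 111 109 104  90  65  45  36
   35  34  34  36]
 [ 35  34  33  37  35  35  37  45  61  72  76  78  77  74  63  50  44  35
   35  34  34  33]
 [ 35  34  35  35  33  33  37  44  53  57  55  56  55  57  53  48  41  38
   36  36  34  36]
 [ 35  34  34  34  35  31  29  41  52  51  53  55  56  55  53  46  39  37
   36  34  36  35]]
```

View pics/ov.png

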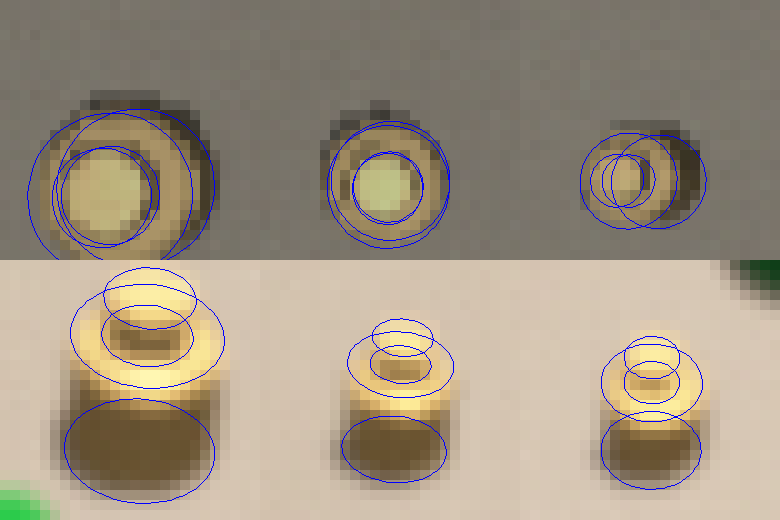

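```bash
cat > go.py <<'E'
import sys;from h import *
from scipy.spatial.transform import Rotation as Ro
# usage: go.py x y z yaw -> remaining shift in tool cm, turn in rad
t=np.array(eval(' '.join('['+','.join(sys.argv[1:])+']')))
s=bot.state();R=Ro.from_euler('xyz',s['ee_rot'],degrees=True)
d=R.inv().apply(t[:3]-s['position'])*100
print('cm',d.round(2),'turn',round(-np.radians((t[3]-s['ee_rot'][2]+180)%360-180),3),'at',s['position'].round(4),'F',s['contact_force'].round(1),'w',round(s['gripper_width']*8.5,2),s['gripper_force'],s['clock'])
E
python3 -m handwheel '[[5,0,0,-0.176,5.5],[5,0,0,-0.176,5.5],[5,0,0,-0.176,5.5],[5,0,0,-0.176,5.5],[5,0,0,-0.176,5.5]]' 40; python3 go.py .4723 .1689 .12 63.6
python3 - <<'E'
from fit import *
C={n:bot.camera(n) for n in('top','side')}
fit('w500',C,'w',W['500'],[.471,.170,0]);fit('w200',C,'w',W['200'],[.470,.048,0]);fit('w100',C,'w',W['100'],[.517,.319,0])
E
```

```text
clock: 1.92
position: [0.323, -0.3774, 0.2311]
ee_rot: [180.0, -0.0, 63.9]
contact_force: [0.8, 0.6, 0.4]
gripper_width: 0.649
gripper_force: 0.0
w500 top [238.5026 244.4715] area 193 | w500 side [363.2913 249.2524] area 309 | 
  free [0.4723 0.1689 0.0005] res [ 0.0553  0.3119 -0.3721  0.0208]  zfixed [0.4723 0.1688] [ 0.1523  0.2937 -0.3705  0.1292]
w200 top [289.9074 245.7593] area 108 | w200 side [369.85   220.0722] area 180 | 
  free [0.4718 0.0509 0.0035] res [ 0.0412  0.412  -0.466  -0.0123]  zfixed [0.4717 0.0501] [ 0.4544  0.3518 -0.4939  0.8184]
w100 top [174.7273 223.2424] area 66 | w100 side [333.2949 293.5897] area 156 | 
  free [0.5169 0.3181 0.0054] res [ 0.0565  0.5361 -0.5097 -0.0352]  zfixed [0.5172 0.3173] [ 1.1582  0.444  -0.5793  1.3225]Traceback (most recent call last):
  File "go.py", line 4, in <module>
    t=np.array(eval(' '.join('['+','.join(sys.argv[1:])+']')))
               ~~~~^^^^^^^^^^^^^^^^^^^^^^^^^^^^^^^^^^^^^^^^^^
  File "<string>", line 1
    [ . 4 7 2 3 , . 1 6 8 9 , . 1 2 , 6 3 . 6 ]
      ^
SyntaxError: invalid syntax
```

```bash
sed -i "s/^t=.*/t=np.array(sys.argv[1:5],float)/" go.py; python3 go.py .4723 .1689 .12 63.6
```

```text
cm [ 55.34 -10.56  11.27] turn 0.006 at [ 0.3241 -0.3749  0.2318] F [-0.2  0.2  0.1] w 5.47 0.0 2.025
```

```bash
python3 -m handwheel '[[5.5,-1,0,0,5.5],[5.5,-1,0,0,5.5],[5.5,-1,0,0,5.5],[5.5,-1,0,0,5.5],[5.5,-1,0,0,5.5]]'; python3 go.py .4723 .1689 .12 63.6
```

```text
clock: 2.65
position: [0.3998, -0.1089, 0.2315]
ee_rot: [179.9, 0.0, 63.4]
contact_force: [0.8, -1.0, 0.5]
gripper_width: 0.645
gripper_force: 0.0
cm [28.09 -5.97 11.14] turn -0.003 at [ 0.3998 -0.1089  0.2315] F [ 0.8 -1.   0.5] w 5.48 0.0 2.65
```

```bash
python3 -m handwheel '[[5.7,-1.2,1.5,0,5.5],[5.7,-1.2,2,0,5.5],[5.7,-1.2,2,0,5.5],[5.7,-1.2,2,0,5.5],[5.2,-1.1,2,0,5.5]]'; python3 go.py .4723 .1689 .12 63.6
```

```text
clock: 3.28
position: [0.4722, 0.1686, 0.1359]
ee_rot: [179.9, -0.0, 63.5]
contact_force: [0.2, -0.4, -0.2]
gripper_width: 0.647
gripper_force: 0.0
cm [ 0.03 -0.01  1.59] turn -0.002 at [0.4722 0.1686 0.1359] F [ 0.2 -0.4 -0.2] w 5.5 0.0 3.275
```

```bash
python3 -m handwheel '[[0,0,3.5,0,5.5],[0,0,3.5,0,5.5],[0,0,2.5,0,5.5],[0,0,1,0,5.5],[0,0,0,0,5.5]]'; python3 go.py .4723 .1689 .006 63.6
python3 - <<'E'
from h import *
a=bot.camera('top')['img'][215:275,205:275];b=bot.camera('side')['img'][205:275,320:400]
f=lambda i:cv2.resize(i[:,:,::-1],(400,400),interpolation=3)
cv2.imwrite('pics/g1.png',np.hstack([f(a),f(b)]))
E
```

```text
clock: 3.9
position: [0.4713, 0.1666, 0.031]
ee_rot: [-180.0, 0.0, 63.5]
contact_force: [-0.1, -0.1, -0.1]
gripper_width: 0.639
gripper_force: 0.0
cm [ 0.25 -0.01  2.5 ] turn -0.002 at [0.4713 0.1666 0.031 ] F [-0.1 -0.1 -0.1] w 5.44 0.0 3.9
```

View pics/g1.png

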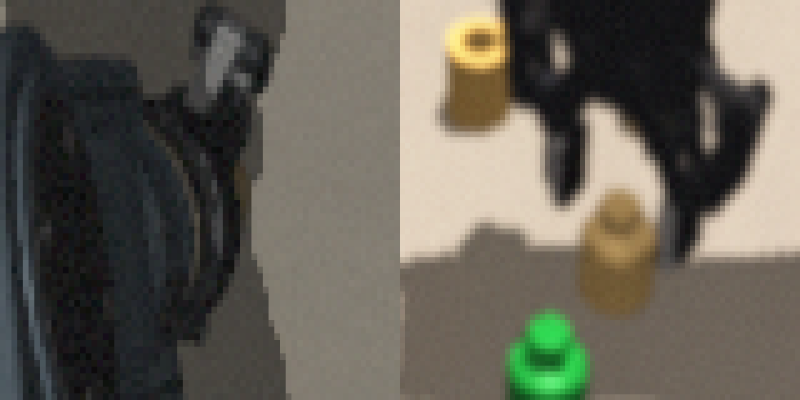

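The crop shows weight_500 centred between the two fingers (weight near side px (363,250), green one well clear). I'll go down and close.

```bash
python3 -m handwheel '[[0.25,0,1,0,5.5],[0,0,1,0,5.5],[0,0,0.5,0,5.5],[0,0,0,0,3],[0,0,0,0,3]]' 50; python3 -m handwheel '[[0,0,0,0,3],[0,0,0,0,3],[0,0,0,0,3],[0,0,0,0,3],[0,0,0,0,3]]' 50;python3 go.py .4723 .1689 .006 63.6
```

```text
clock: 4.62
position: [0.4726, 0.1691, 0.0062]
ee_rot: [180.0, 0.0, 63.5]
contact_force: [0.8, -1.3, -2.2]
gripper_width: 0.405
gripper_force: 50.2
clock: 5.25
position: [0.4725, 0.1693, 0.0062]
ee_rot: [-180.0, 0.0, 63.5]
contact_force: [0.8, -1.0, -2.5]
gripper_width: 0.401
gripper_force: 50.1
cm [-0.04  0.    0.02] turn -0.001 at [0.4725 0.1693 0.0062] F [ 0.8 -1.  -2.5] w 3.41 50.130199764389545 5.25
```

```bash
python3 -m handwheel '[[0,0,-1,0,3],[0,0,-2,0,3],[0,0,-3,0,3],[0,0,-3,0,3],[0,0,-2,0,3]]'; python3 go.py .5251 -.2337 .07 63.6
```

```text
clock: 5.88
position: [0.4726, 0.1697, 0.1181]
ee_rot: [180.0, -0.1, 63.5]
contact_force: [0.4, -0.4, -5.1]
gripper_width: 0.398
gripper_force: 50.5
cm [-33.78  22.67   4.77] turn -0.001 at [0.4726 0.1697 0.1181] F [ 0.4 -0.4 -5.1] w 3.38 50.4923894489184 5.875
```

```bash
python3 -m handwheel '[[-2,1.4,0,0,3],[-3.8,2.5,0,0,3],[-3.8,2.5,0,0,3],[-3.8,2.5,0,0,3],[-3.8,2.5,0,0,3]]'; python3 -m handwheel '[[-3.8,2.5,0,0,3],[-3.8,2.5,0,0,3],[-3.8,2.6,1,0,3],[-2.8,2,1.5,0,3],[-1.2,1,1.5,0,3]]'; python3 go.py .5251 -.2337 .07 63.6
```

```text
clock: 6.5
position: [0.4974, -0.0363, 0.1163]
ee_rot: [-179.9, -0.0, 63.6]
contact_force: [0.9, -0.3, -5.5]
gripper_width: 0.397
gripper_force: 50.5
clock: 7.12
position: [0.524, -0.2221, 0.0757]
ee_rot: [-180.0, -0.0, 63.4]
contact_force: [0.1, 0.4, -5.3]
gripper_width: 0.399
gripper_force: 50.5
cm [-0.99  0.62  0.57] turn -0.003 at [ 0.524  -0.2221  0.0757] F [ 0.1  0.4 -5.3] w 3.39 50.51290853647515 7.125
```

```bash
python3 -m handwheel '[[-0.9,0.6,0.5,0,3],[0,0,1.5,0,3],[0,0,1.3,0,3],[0,0,0.7,0,3],[0,0,0,0,3]]'; python3 go.py .5251 -.2337 .0202 63.6
python3 - <<'E'
from h import *
a=bot.camera('top')['img'][175:255,360:440];b=bot.camera('side')['img'][130:200,320:400]
f=lambda i:cv2.resize(i[:,:,::-1],(400,400),interpolation=3)
cv2.imwrite('pics/p1.png',np.hstack([f(a),f(b)]))
E
```

```text
clock: 7.75
position: [0.5249, -0.2302, 0.0353]
ee_rot: [-179.9, -0.0, 63.6]
contact_force: [0.5, -0.5, -4.8]
gripper_width: 0.402
gripper_force: 50.5
cm [-0.3   0.18  1.51] turn -0.0 at [ 0.5249 -0.2302  0.0353] F [ 0.5 -0.5 -4.8] w 3.41 50.499939552973956 7.75
```

View pics/p1.png

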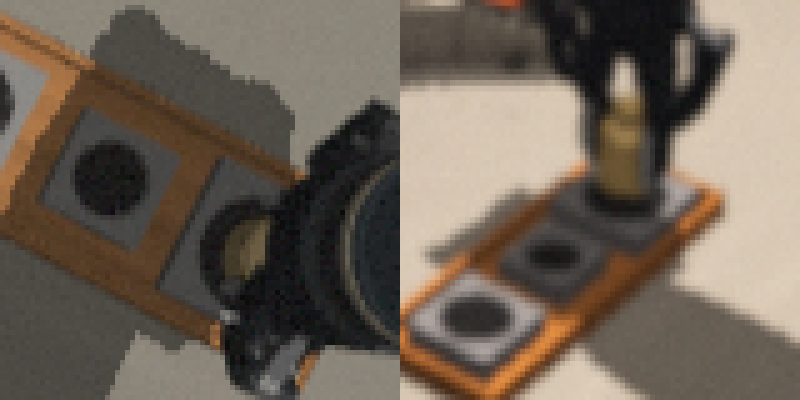

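Weight_500 hangs just above the large recess, at about side px (364,165), roughly centred. I'll lower it slowly.

```bash
python3 -m handwheel '[[-0.3,0.18,0,0,3],[0,0,0.5,0,3],[0,0,0.4,0,3],[0,0,0.3,0,3],[0,0,0.1,0,3]]'; python3 go.py .5251 -.2337 .0202 63.6
```

```text
clock: 8.48
position: [0.5255, -0.2346, 0.0227]
ee_rot: [-179.9, -0.0, 63.5]
contact_force: [-0.7, 0.3, -5.1]
gripper_width: 0.403
gripper_force: 50.6
cm [ 0.06 -0.07  0.25] turn -0.001 at [ 0.5255 -0.2346  0.0227] F [-0.7  0.3 -5.1] w 3.43 50.591995955910534 8.475
```

```bash
python3 -m handwheel '[[0,0,0.1,0,3],[0,0,0.05,0,3],[0,0,0.05,0,3],[0,0,0,0,3],[0,0,0,0,3]]'; python3 go.py .5251 -.2337 .0202 63.6
```

```text
clock: 9.1
position: [0.5259, -0.2349, 0.0214]
ee_rot: [180.0, -0.0, 63.5]
contact_force: [-0.7, -0.1, -5.4]
gripper_width: 0.399
gripper_force: 50.6
cm [ 0.07 -0.12  0.12] turn -0.001 at [ 0.5259 -0.2349  0.0214] F [-0.7 -0.1 -5.4] w 3.39 50.592151761520654 9.1
```

```bash
python3 -m handwheel '[[0,0,0.05,0,3],[0,0,0.05,0,3],[0,0,0,0,3],[0,0,0,0,3],[0,0,0,0,3]]'; python3 -m handwheel '[[0,0,0.05,0,3],[0,0,0,0,3],[0,0,0,0,3],[0,0,0,0,3],[0,0,0,0,3]]'; python3 go.py .5251 -.2337 .0202 63.6
```

```text
clock: 9.72
position: [0.5259, -0.2348, 0.0203]
ee_rot: [180.0, -0.0, 63.5]
contact_force: [-0.9, 0.4, -5.2]
gripper_width: 0.399
gripper_force: 50.6
clock: 10.35
position: [0.5259, -0.2348, 0.0202]
ee_rot: [180.0, -0.0, 63.5]
contact_force: [-1.1, 1.4, -0.1]
gripper_width: 0.399
gripper_force: 51.0
cm [ 0.07 -0.12  0.  ] turn -0.001 at [ 0.5259 -0.2348  0.0202] F [-1.1  1.4 -0.1] w 3.39 50.995175696443766 10.35
```

```bash
python3 -m handwheel '[[0,0,0,0,4.2],[0,0,0,0,5.5],[0,0,0,0,5.5],[0,0,0,0,5.5],[0,0,0,0,5.5]]'; python3 -m handwheel '[[0,0,-0.5,0,5.5],[0,0,-1.5,0,5.5],[0,0,-3,0,5.5],[0,0,-3,0,5.5],[0,0,-2,0,5.5]]'; python3 go.py .4717 .0505 .12 63.6
```

```text
clock: 10.98
position: [0.5259, -0.2349, 0.0199]
ee_rot: [180.0, 0.0, 63.5]
contact_force: [0.9, -0.0, -0.0]
gripper_width: 0.646
gripper_force: 0.0
clock: 11.6
position: [0.5269, -0.2354, 0.1232]
ee_rot: [179.8, 0.0, 63.5]
contact_force: [-0.3, 0.3, 0.4]
gripper_width: 0.646
gripper_force: 0.0
cm [ 23.14 -17.69   0.24] turn -0.001 at [ 0.5269 -0.2354  0.1232] F [-0.3  0.3  0.4] w 5.49 0.0 11.6
```

```bash
python3 -m handwheel '[[3,-2.3,0,0,4.8],[4.5,-3.4,0,0,4.8],[4.5,-3.4,0,0,4.8],[4.5,-3.4,0,0,4.8],[4,-3.1,0,0,4.8]]'; python3 -m handwheel '[[2.6,-2.1,2,0,4.8],[0,0,2.5,0,4.8],[0,0,2.5,0,4.8],[0,0,1.5,0,4.8],[0,0,0,0,4.8]]';  python3 go.py .4717 .0505 .006 63.6
python3 - <<'E'
from fit import *
C={n:bot.camera(n) for n in('top','side')}
fit('w500',C,'w',W['500'],[.5251,-.2337,.014])
f=lambda i:cv2.resize(i[:,:,::-1],(400,400),interpolation=3)
cv2.imwrite('pics/p2.png',np.hstack([f(C['top']['img'][175:255,360:440]),f(C['side']['img'][150:240,325:415])]))
E
```

```text
clock: 12.22
position: [0.4776, 0.02, 0.1214]
ee_rot: [179.9, -0.1, 63.5]
contact_force: [1.4, -0.7, -0.5]
gripper_width: 0.563
gripper_force: 0.0
clock: 12.85
position: [0.4696, 0.0508, 0.0343]
ee_rot: [-179.9, 0.0, 63.5]
contact_force: [0.4, 0.9, 0.1]
gripper_width: 0.561
gripper_force: 0.0
cm [0.07 0.21 2.83] turn -0.001 at [0.4696 0.0508 0.0343] F [0.4 0.9 0.1] w 4.77 0.0 12.85
w500 top [415.7637 226.0769] area 182 | w500 side [356.2432 157.9459] area 37 | 
  free [ 0.5343 -0.2378  0.0139] res [-0.3569 -4.0746  5.6528  0.2317]  zfixed [ 0.5343 -0.2377] [-0.3757 -4.0771  5.6555  0.2176]
```

View pics/p2.png

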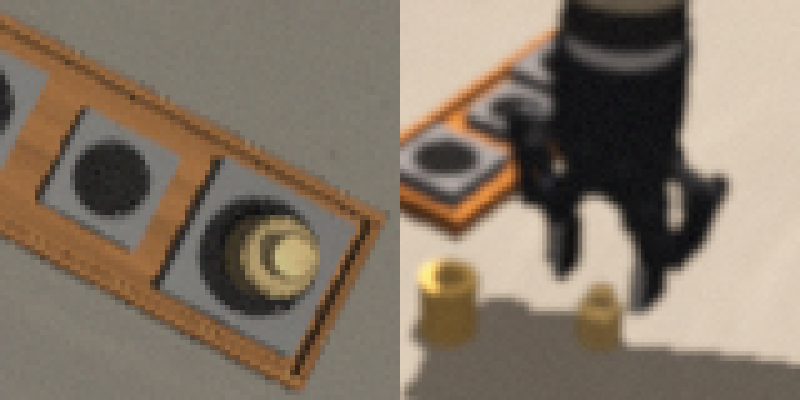

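The left crop shows weight_500 upright in the large recess (top px about (417,226)). On the right, weight_200 at side px (370,221) lies between the fingers.

```bash
python3 -m handwheel '[[0.05,0.2,1,0,4.8],[0,0,1,0,4.8],[0,0,0.6,0,4.8],[0,0,0.1,0,4.8],[0,0,0,0,4.8]]'; python3 -m handwheel '[[0,0,0,0,2],[0,0,0,0,2],[0,0,0,0,2],[0,0,0,0,2],[0,0,0,0,2]]' 40;python3 go.py .4717 .0505 .007 63.6
```

```text
clock: 13.58
position: [0.4723, 0.0504, 0.0077]
ee_rot: [-180.0, 0.0, 63.5]
contact_force: [-0.1, 0.1, 0.1]
gripper_width: 0.56
gripper_force: 0.0
clock: 14.2
position: [0.4728, 0.0504, 0.0084]
ee_rot: [180.0, -0.0, 63.5]
contact_force: [-1.0, -0.2, 5.7]
gripper_width: 0.296
gripper_force: 39.9
cm [-0.04 -0.1   0.14] turn -0.001 at [0.4728 0.0504 0.0084] F [-1.  -0.2  5.7] w 2.52 39.92652719913167 14.2
```

```bash
python3 -m handwheel '[[0,0,-1,0,2],[0,0,-2,0,2],[0,0,-3,0,2],[0,0,-3,0,2],[0,0,-1,0,2]]'; python3 go.py .5948 -.0935 .05 63.6
```

```text
clock: 14.82
position: [0.4735, 0.0504, 0.1095]
ee_rot: [179.8, -0.1, 63.5]
contact_force: [-0.1, -0.4, -2.7]
gripper_width: 0.297
gripper_force: 39.7
cm [-7.48 17.26  5.99] turn -0.001 at [0.4735 0.0504 0.1095] F [-0.1 -0.4 -2.7] w 2.53 39.72494247631403 14.825
```

```bash
python3 -m handwheel '[[-1.5,3.5,0,0,2],[-2,4.6,0,0,2],[-2,4.6,1,0,2],[-1.5,3.4,2,0,2],[-0.5,1.2,2,0,2]]'; python3 -m handwheel '[[0,0,1,0,2],[0,0,0.5,0,2],[0,0,0,0,2],[0,0,0,0,2],[0,0,0,0,2]]';  python3 go.py .5948 -.0935 .022 63.6
python3 - <<'E'
from h import *
b=bot.camera('side')['img'][150:220,300:370]
cv2.imwrite('pics/p3.png',cv2.resize(b[:,:,::-1],(400,400),interpolation=3))
E
```

```text
clock: 15.45
position: [0.5941, -0.0955, 0.0555]
ee_rot: [-179.9, 0.0, 63.4]
contact_force: [-0.5, 0.8, -2.3]
gripper_width: 0.295
gripper_force: 39.9
clock: 16.08
position: [0.5944, -0.0936, 0.0439]
ee_rot: [179.9, -0.0, 63.6]
contact_force: [-0.3, 0.8, -1.6]
gripper_width: 0.296
gripper_force: 39.9
cm [0.03 0.03 2.19] turn -0.001 at [ 0.5944 -0.0936  0.0439] F [-0.3  0.8 -1.6] w 2.52 39.88949975770083 16.075
```

View pics/p3.png

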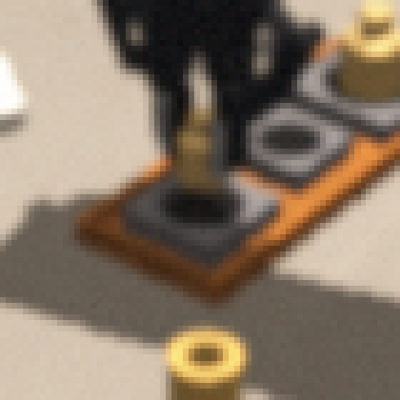

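Weight_200 hangs centred just above the medium recess (side px about (335,182)). Lowering it.

```bash
python3 -m handwheel '[[0,0,0.7,0,2],[0,0,0.6,0,2],[0,0,0.4,0,2],[0,0,0.2,0,2],[0,0,0,0,2]]'; python3 -m handwheel '[[0,0,0.05,0,2],[0,0,0,0,2],[0,0,0,0,2],[0,0,0,0,2],[0,0,0,0,2]]'; python3 go.py .5948 -.0935 .022 63.6
```

```text
clock: 16.75
position: [0.5936, -0.0938, 0.0235]
ee_rot: [-180.0, 0.0, 63.5]
contact_force: [0.2, -0.1, -2.2]
gripper_width: 0.289
gripper_force: 39.9
clock: 17.38
position: [0.5938, -0.0938, 0.0234]
ee_rot: [180.0, 0.0, 63.5]
contact_force: [0.1, 0.3, -2.0]
gripper_width: 0.292
gripper_force: 39.9
cm [0.07 0.07 0.14] turn -0.001 at [ 0.5938 -0.0938  0.0234] F [ 0.1  0.3 -2. ] w 2.48 39.908460568258306 17.375
```

```bash
python3 -m handwheel '[[0,0,0.05,0,2],[0,0,0,0,2],[0,0,0,0,2],[0,0,0.05,0,2],[0,0,0,0,2]]'; python3 -m handwheel '[[0,0,0.05,0,2],[0,0,0,0,2],[0,0,0,0,2],[0,0,0,0,2],[0,0,0,0,2]]'
```

```text
clock: 18.0
position: [0.5939, -0.0938, 0.0225]
ee_rot: [180.0, -0.0, 63.5]
contact_force: [-0.6, -0.4, -0.9]
gripper_width: 0.297
gripper_force: 40.0
clock: 18.62
position: [0.5939, -0.0939, 0.0225]
ee_rot: [180.0, 0.0, 63.5]
contact_force: [-2.9, 0.1, 5.2]
gripper_width: 0.292
gripper_force: 40.6
```

```bash
python3 -m handwheel '[[0,0,0,0,3.4],[0,0,0,0,4.5],[0,0,0,0,4.5],[0,0,0,0,4.5],[0,0,0,0,4.5]]'; python3 -m handwheel '[[0,0,-0.5,0,4.5],[0,0,-1.5,0,4.5],[0,0,-3,0,4.5],[0,0,-3,0,4.5],[0,0,-2,0,4.5]]'; python3 go.py .517 .318 .12 63.6
```

```text
clock: 19.25
position: [0.5938, -0.0938, 0.0217]
ee_rot: [-180.0, -0.0, 63.5]
contact_force: [0.8, 0.3, 1.0]
gripper_width: 0.528
gripper_force: 0.0
clock: 19.88
position: [0.595, -0.0942, 0.1254]
ee_rot: [179.8, -0.0, 63.5]
contact_force: [0.1, -0.3, 0.3]
gripper_width: 0.525
gripper_force: 0.0
cm [ 33.42 -25.36   0.46] turn -0.001 at [ 0.595  -0.0942  0.1254] F [ 0.1 -0.3  0.3] w 4.47 0.0 19.875
```

```bash
python3 -m handwheel '[[3,-2.3,0,0,4.4],[4,-3,0,0,4.4],[4,-3,0,0,4.4],[4,-3,0,0,4.4],[4,-3,0,0,4.4]]'; python3 -m handwheel '[[4,-3,0,0,4.4],[4,-3,0,0,4.4],[3.5,-2.7,0,0,4.4],[2.2,-1.8,1,0,4.4],[0.6,-0.5,2.5,0,4.4]]';  python3 go.py .517 .318 .04 63.6
python3 - <<'E'
from fit import *
C={n:bot.camera(n) for n in('top','side')}
f=lambda i:cv2.resize(i[:,:,::-1],(400,400),interpolation=3)
cv2.imwrite('pics/p4.png',np.hstack([f(C['top']['img'][160:250,335:425]),f(C['side']['img'][240:310,300:370])]))
E
```

```text
clock: 20.5
position: [0.5507, 0.1416, 0.1236]
ee_rot: [179.9, -0.1, 63.5]
contact_force: [0.3, 0.4, -0.7]
gripper_width: 0.512
gripper_force: 0.0
clock: 21.12
position: [0.517, 0.3201, 0.09]
ee_rot: [179.8, -0.3, 63.7]
contact_force: [-0.4, -0.4, -0.4]
gripper_width: 0.518
gripper_force: 0.0
cm [-0.22  0.07  4.99] turn 0.002 at [0.517  0.3201 0.09  ] F [-0.4 -0.4 -0.4] w 4.4 0.0 21.125
```

View pics/p4.png

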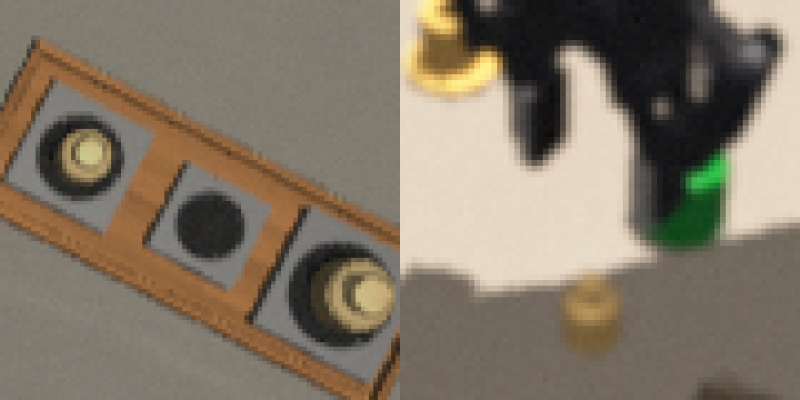

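Left crop: weight_200 is upright in the medium recess and weight_500 still sits well. Right crop: weight_100 at side px (334,292) lies under the fingers, clear of the green one.

```bash
python3 -m handwheel '[[-0.1,0.05,2,0,4.4],[0,0,2,0,4.4],[0,0,1,0,4.4],[0,0,0,0,4.4],[0,0,0,0,4.4]]'; python3 go.py .517 .318 .008 63.6
```

```text
clock: 21.85
position: [0.5166, 0.3161, 0.0382]
ee_rot: [179.9, -0.1, 63.5]
contact_force: [-0.0, 0.0, -0.4]
gripper_width: 0.513
gripper_force: 0.0
cm [ 0.19 -0.06  3.02] turn -0.002 at [0.5166 0.3161 0.0382] F [-0.   0.  -0.4] w 4.36 0.0 21.85
```

```bash
python3 -m handwheel '[[0.1,-0.05,1,0,4.4],[0,0,1,0,4.4],[0,0,0.7,0,4.4],[0,0,0.3,0,4.4],[0,0,0,0,4.4]]'; python3 -m handwheel '[[0,0,0,0,1.2],[0,0,0,0,1.2],[0,0,0,0,1.2],[0,0,0,0,1.2],[0,0,0,0,1.2]]' 30;python3 go.py .517 .318 .008 63.6
```

```text
clock: 22.48
position: [0.5155, 0.3169, 0.0063]
ee_rot: [-180.0, 0.0, 63.5]
contact_force: [0.3, 0.4, 0.2]
gripper_width: 0.514
gripper_force: 0.0
clock: 23.1
position: [0.5163, 0.3172, 0.0074]
ee_rot: [180.0, -0.1, 63.5]
contact_force: [0.6, -0.5, 2.8]
gripper_width: 0.236
gripper_force: 29.6
cm [ 0.1   0.03 -0.06] turn -0.001 at [0.5163 0.3172 0.0074] F [ 0.6 -0.5  2.8] w 2.0 29.64159345603548 23.1
```

```bash
python3 -m handwheel '[[0,0,-1,0,1.2],[0,0,-2,0,1.2],[0,0,-3,0,1.2],[0,0,-3,0,1.2],[0,0,-2,0,1.2]]'; python3 go.py .5598 -.1637 .05 63.6
```

```text
clock: 23.72
position: [0.5159, 0.3172, 0.1186]
ee_rot: [180.0, -0.1, 63.5]
contact_force: [-0.4, 0.1, -1.5]
gripper_width: 0.237
gripper_force: 29.4
cm [-41.1   25.36   6.84] turn -0.001 at [0.5159 0.3172 0.1186] F [-0.4  0.1 -1.5] w 2.01 29.436103482730687 23.725
```

```bash
python3 -m handwheel '[[-2.5,1.5,0,0,1.2],[-4.5,2.8,0,0,1.2],[-4.5,2.8,0,0,1.2],[-4.5,2.8,0,0,1.2],[-4.5,2.8,0,0,1.2]]'; python3 -m handwheel '[[-4.5,2.8,0,0,1.2],[-4.5,2.8,0,0,1.2],[-4.5,2.8,0,0,1.2],[-3.5,2.2,0,0,1.2],[-2,1.3,0,0,1.2]]'; python3 go.py .5598 -.1637 .05 63.6
```

```text
clock: 24.35
position: [0.5376, 0.0754, 0.1168]
ee_rot: [-180.0, 0.0, 63.5]
contact_force: [0.8, 0.1, -0.8]
gripper_width: 0.234
gripper_force: 29.4
clock: 24.98
position: [0.5595, -0.148, 0.1167]
ee_rot: [-180.0, -0.0, 63.4]
contact_force: [-0.2, 0.3, -1.6]
gripper_width: 0.238
gripper_force: 29.5
cm [-1.39  0.73  6.67] turn -0.003 at [ 0.5595 -0.148   0.1167] F [-0.2  0.3 -1.6] w 2.02 29.45037135912571 24.975
```

```bash
python3 -m handwheel '[[-1.2,0.7,0,0,1.2],[0,0,2,0,1.2],[0,0,2.5,0,1.2],[0,0,2,0,1.2],[0,0,0.5,0,1.2]]'; python3 -m handwheel '[[0,0,0,0,1.2],[0,0,0,0,1.2],[0,0,0,0,1.2],[0,0,0,0,1.2],[0,0,0,0,1.2]]'; python3 go.py .5598 -.1637 .0215 63.6
python3 - <<'E'
from h import *
C={n:bot.camera(n) for n in('top','side')}
f=lambda i:cv2.resize(i[:,:,::-1],(400,400),interpolation=3)
cv2.imwrite('pics/p5.png',np.hstack([f(C['top']['img'][160:250,335:425]),f(C['side']['img'][140:200,320:380])]))
E
```

```text
clock: 25.6
position: [0.5594, -0.1582, 0.0449]
ee_rot: [-179.7, -0.0, 63.6]
contact_force: [0.1, 0.4, -0.6]
gripper_width: 0.235
gripper_force: 29.5
clock: 26.22
position: [0.561, -0.1602, 0.0471]
ee_rot: [180.0, -0.0, 63.5]
contact_force: [-0.3, -0.4, -1.2]
gripper_width: 0.237
gripper_force: 29.5
cm [-0.36  0.05  2.56] turn -0.001 at [ 0.561  -0.1602  0.0471] F [-0.3 -0.4 -1.2] w 2.01 29.463599947630428 26.225
```

View pics/p5.png

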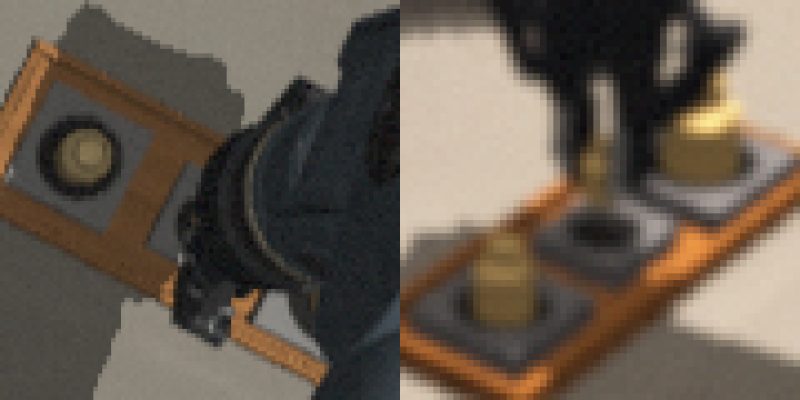

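Weight_100 hangs just above the small recess (side px about (349,166)), about 3 mm off along the row. I'll correct that and lower it.

```bash
python3 -m handwheel '[[-0.35,0.05,0,0,1.2],[0,0,1,0,1.2],[0,0,0.8,0,1.2],[0,0,0.4,0,1.2],[0,0,0.1,0,1.2]]'; python3 -m handwheel '[[0,0,0.05,0,1.2],[0,0,0,0,1.2],[0,0,0,0,1.2],[0,0,0,0,1.2],[0,0,0,0,1.2]]'; python3 go.py .5598 -.1637 .0215 63.6
```

```text
clock: 26.95
position: [0.5592, -0.1632, 0.023]
ee_rot: [-179.9, 0.0, 63.5]
contact_force: [-0.7, 0.9, -0.9]
gripper_width: 0.236
gripper_force: 29.5
clock: 27.58
position: [0.5598, -0.1635, 0.0234]
ee_rot: [180.0, -0.0, 63.5]
contact_force: [-0.3, -0.5, -1.8]
gripper_width: 0.236
gripper_force: 29.5
cm [-0.02  0.01  0.19] turn -0.001 at [ 0.5598 -0.1635  0.0234] F [-0.3 -0.5 -1.8] w 2.01 29.476405431632884 27.575
```

```bash
python3 -m handwheel '[[0,0,0.05,0,1.2],[0,0,0,0,1.2],[0,0,0.05,0,1.2],[0,0,0,0,1.2],[0,0,0,0,1.2]]'; python3 -m handwheel '[[0,0,0.05,0,1.2],[0,0,0,0,1.2],[0,0,0,0,1.2],[0,0,0,0,1.2],[0,0,0,0,1.2]]'
```

```text
clock: 28.2
position: [0.5597, -0.1634, 0.0223]
ee_rot: [-180.0, 0.0, 63.5]
contact_force: [0.5, 1.3, -1.4]
gripper_width: 0.234
gripper_force: 29.5
clock: 28.82
position: [0.5598, -0.1634, 0.0218]
ee_rot: [180.0, -0.0, 63.5]
contact_force: [0.5, 0.5, -0.7]
gripper_width: 0.235
gripper_force: 29.5
```

```bash
python3 -m handwheel '[[0,0,0.05,0,1.2],[0,0,0,0,1.2],[0,0,0,0,1.2],[0,0,0,0,1.2],[0,0,0,0,1.2]]'; python3 go.py .5598 -.1637 .0215 63.6
```

```text
clock: 29.45
position: [0.5598, -0.1634, 0.0214]
ee_rot: [180.0, -0.0, 63.5]
contact_force: [-0.6, -0.0, 0.9]
gripper_width: 0.237
gripper_force: 29.6
cm [-0.02  0.01 -0.01] turn -0.001 at [ 0.5598 -0.1634  0.0214] F [-0.6 -0.   0.9] w 2.02 29.567808344727382 29.45
```

```bash
python3 -m handwheel '[[0,0,0.02,0,1.2],[0,0,0,0,1.2],[0,0,0,0,2.6],[0,0,0,0,4],[0,0,0,0,4]]'; python3 -m handwheel '[[0,0,0,0,4],[0,0,-0.5,0,4],[0,0,-1.5,0,4],[0,0,-3,0,4],[0,0,-4,0,4]]'; python3 -m handwheel '[[0,0,-3,0,4],[-3,-4,-3,0,4],[0,-5,0,0,4],[0,-5,0,0,4],[0,-2,0,0,4]]';python3 -m handwheel '[[0,0,0,0,4],[0,0,0,0,4],[0,0,0,0,4],[0,0,0,0,4],[0,0,0,0,4]]'
python3 - <<'E'
from h import *
C={n:bot.camera(n) for n in('top','side')}
f=lambda i,w:cv2.resize(i[:,:,::-1],(w,400),interpolation=3)
cv2.imwrite('pics/p6.png',np.hstack([f(C['top']['img'][150:260,210:440],500),f(C['side']['img'][140:280,280:385],300)]))
E
```

```text
clock: 30.08
position: [0.5597, -0.1634, 0.021]
ee_rot: [-180.0, -0.0, 63.5]
contact_force: [0.1, 0.5, 0.1]
gripper_width: 0.468
gripper_force: 0.0
clock: 30.7
position: [0.5592, -0.1632, 0.1121]
ee_rot: [-179.9, 0.0, 63.5]
contact_force: [0.5, 1.0, 0.8]
gripper_width: 0.472
gripper_force: 0.0
clock: 31.32
position: [0.4013, -0.1181, 0.1725]
ee_rot: [179.9, -0.0, 63.5]
contact_force: [0.5, -0.0, 0.3]
gripper_width: 0.468
gripper_force: 0.0
clock: 31.95
position: [0.4033, -0.1191, 0.1709]
ee_rot: [-180.0, -0.0, 63.5]
contact_force: [-0.1, 0.5, 0.4]
gripper_width: 0.466
gripper_force: 0.0
```

View pics/p6.png

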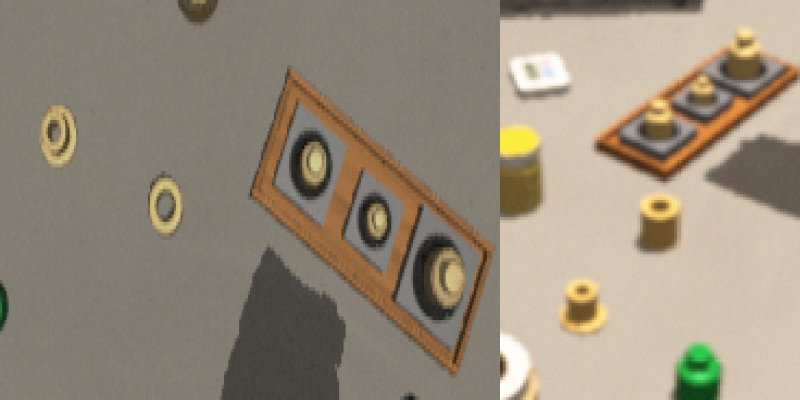

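All three weights stand upright in their own recesses (top px about (354,195), (382,211), (414,226)). The bushes, jar and green look-alike have not moved, so I'm handing in.

```bash
python3 -c "
from rig import bot
print(bot.finish_job())"
```

```text
the job is handed in; nothing more can be done
None
```

The job is handed in at about 32 s on the clock (limit 77 s): all three weights stand upright in their own recesses, and the bushes, jar and green look-alike were left standing where they were.

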